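# Chock the concrete core before dropping its stop pins

## Task

The concrete core on the sloping rack is kept from rolling only by two stop pins. Push the rubber chock out of its holder from behind, through the slot, and on up the slope until its thin edge is snug against the low side of the core, without shoving the core more than two centimetres from its place. Then press the release pad fully down so that the pins drop and the core stays still, resting on the chock; leave the other samples and the hammer where they are.

Things in the scene. Friction and masses are not known exactly. Their poses are not given: they have to be found in the camera images.
- rack: Fixed plywood rack, 370 mm long (x), 214 mm wide (y). Origin on the table under it, z up. Its board's top face rises towards its +x at 6 degrees: height above the table = 50 mm + 0.105 x, for x = -200 to +169 mm. Two steel stop pins, 12 mm thick, stand at x = -8.5, y = +50 and -50 mm; the chock passes between them.
- access (a point): Point on the bare board (rack x = -175, y = 0) just behind the holder and chock: enter here with shut fingers pointing down. The aluminium holder is a channel on the board from rack x = -165 to -85 mm, 74 mm wide inside, 38 mm tall, open at the front (+x). Its lips leave a slot 56 mm wide along y = 0, its rear opening is as wide: fingers can travel forward through both.
- touch (a point): Point on the board where the origin of the chock will be when it just touches the core in its starting place (rack x = -20, y = 0). The board is open and bare from the holder to the core.
- core: Grey concrete core (solid cylinder), 70 mm diameter, 140 mm long, about 0.8 kg. Origin at its centre; its axis is its y, across the slope, parallel to the rack's y. It lies on the board against the pins, its centre at rack x = 28 mm, 88 mm above the table, and would roll down the slope (rack -x) without pins or chock.
- chock: Black rubber wedge, 70 x 70 mm, 30 mm tall, 0.22 kg, loose in the holder. Origin: middle of its underside. Thin edge (4 mm) 35 mm to its +x (up the slope), upright heel face 35 mm to its -x; ramp 38 degrees. It just touches the core when its origin is 48 mm (horizontally) short of the core's centre; it starts 142 mm short. Slides at 1 to 3 N; pushed on after touching, it shoves the core up the slope.
- pad (a point): Centre of the top face of the black release pad, 70 mm across (rack y) by 45 mm, on a post at the high end of the rack (rack x = 120 mm, y = 0), 105 mm above the table when up.
- stop (a joint): Travel of the pad and the two pins, which are one piece and slide straight down (m): 0 = up, as at the start, pins 22 mm above the board; 0.026 = fully down against its end stop, pins below the board. Moves at about 6 to 8 N (dry friction, no spring), and stays where it is left.
- cube_a: Bystander: yellowish sample cube, 70 mm, to the right. Origin under its centre.
- cube_b: Bystander: brown sample cube, 70 mm, to the left. Origin under its centre.
- brick: Bystander: terracotta brick, 100 x 160 x 50 mm, to the left. Origin under its centre.
- hammer: Bystander: hammer lying flat on the table to the right.
Not all that is in view belongs to the job. Several things have the shape of the chock; the one meant has the colours described above.

How it is judged:
By the outcome, as a careful person would: the job done as asked, in the order asked, and still so for the second after the job is handed in, with the robot touching nothing.
It also fails if it takes over 51 s, if anything falls off the work surface, if the arm or the gripper's body presses on something with over 40 N, if the wrist force passes 120 N, or if a joint passes its speed limit or range.

## Robot

A 6-joint arm with a two-finger parallel gripper is mounted at the origin on the work surface. World frame = base frame: x ahead of the robot, y to its left, z up, the work surface at z = 0. Lengths are in m, angles in rad, forces in N, time in s.
With the tool pointing down it reaches from about 0.35 to 0.85 m from the base axis. Payload 8.1 kg.
Tool frame: the origin (TCP) lies midway between the tips of the shut fingers; the grasp point (between the pads) lies 19 mm behind it; z points along the fingers, y is the direction in which the jaws open and shut (so a half turn about z gives the same grasp; the last joint's range is limited). The gripper opens to 93 mm and grips with 3 to 60 N. Pads are 15 mm wide; open, the fingers measure 128 mm over their backs; the gripper's body (75 mm by 188 mm) begins 65 mm behind the grasp point.
Start: joints at [1.212, 0.13, 1.488, -0, 1.523, -0.085], TCP at [0.162, 0.578, 0.219] pointing down, gripper open.
Joint ranges: [-2.96, 2.96], [-0.89, 2.26], [0.02, 2.5], [-1.34, 4.48], [0, 2.73], [-2.66, 2.66]. Speed limits (rad/s): [2.39, 2.39, 2.79, 3.14, 3.14, 3.14].

## Interface

Orientations are given as a rotation vector (axis times angle).
In Python, from plant import robot gives the robot as it stands. The module is installed in compiled form; this text tells all that it offers.
- The arm moves only by the shell command python3 -m pendant 'ROWS' [FORCE]. ROWS is JSON, a list of rows, each an object with "translation": the shift along the tool's x, y, z in mm, a list of three; "twist": the turn, a rotation vector about the tool's x, y, z in rad, a list of three; "grip": the opening, from -1 (shut) to 1 (fully open). A call has exactly 10 rows; each row shifts and turns the pose as measured when the row begins, along the tool's axes as they then stand; what a row does not reach is not made up. A row lasts 1/10 s, in which the tool goes at most 50 mm and 8.59 degrees, less where a joint would pass 70% of its speed; a pose out of reach is approached as far as the arm can. A call is refused whole if a number of a shift passes 50 or a number of a turn 0.15, either way. A call with a gripper value outside its range is refused whole. The fingers move at their own pace and stop on an object; FORCE is the grip in N (left out, the last holds). Time passes only in rows, so rows that do not move let the fingers close, or fill a call up. It gives the time, the measured TCP pose, the force and the opening at its end, in the units of the state.
- robot.read_state(): the state, without advancing time (a new reading comes with each control period).
- robot.read_camera(name): name is "scene" or "top" or "wrist"; returns (picture, depth): 384x512x3 uint8, red, green, blue; 384x512 float32, m along the optical axis (not along the pixel's ray), 0 where there is no reading.
- robot.camera_info(name): a dict with "vertical_fov" (degrees; the focal length in pixels is half the picture's height over the tangent of half this angle, whatever the lens; pixels are square), "cx", "cy" (the principal point, pixels), "D" ([k1, k2, p1, p2, k3] as OpenCV has them; the pictures are not rectified), "cam_to_world" (4x4, takes a point from camera to world coordinates). Camera axes: x right, y up, looking along -z (the intrinsics and any distortion apply to the point x, -y, -z); pixel columns grow to the right and rows downward; lengths in m; the calibration is good to about 2 mm. A picture is of the moment at which its call begins: read the wrist's pose just before it. camera_info takes no time and is no camera call; for the wrist camera it gives the pose at the moment of the call.
- robot.close_job(): hands the job in, once; it reports no verdict.
The state is a dict: "t": time; "q": joint angles; "dq": joint speeds; "joint_torque": joint torques, N m; "tool_pos": TCP position; "orientation": TCP orientation; "force": force on the tool from outside, world axes, zero at the start; "wrist_torque": the same for the moment, N m; "opening": finger opening in m.
Only numpy, scipy, OpenCV 4.12 (cv2) and the standard library are available. Lean on these libraries where they do the work, as an engineer would, in place of code of your own. Each camera call takes 0.05 s, during which the arm holds its last target. There are 200 camera calls.

## Working session

There is one attempt and no reset: what is moved stays moved. The work goes in short steps, Python scripts to look and compute and a shell command to move; the robot and the scene stay as the last step left them, time stands still between calls to the robot, and variables do not carry over. Pictures are saved under pics/ and viewed, about 8 in all and at most 12, crops included, and the job is handed in when it is done.

```bash
mkdir -p pics; cat > h.py <<'E'
import numpy as np, cv2, pickle
from plant import robot
from scipy.spatial.transform import Rotation as R
def grab(n,f):
    i=robot.camera_info(n); p,d=robot.read_camera(n)
    cv2.imwrite(f'pics/{f}.png',p[:,:,::-1]); pickle.dump((i,p,d),open(f'{f}.pkl','wb'))
def cloud(f):
    i,p,d=pickle.load(open(f'{f}.pkl','rb')); h,w=d.shape
    fl=h/2/np.tan(np.radians(i['vertical_fov'])/2)
    K=np.array([[fl,0,i['cx']],[0,fl,i['cy']],[0,0,1]])
    uv=np.stack(np.meshgrid(np.arange(w),np.arange(h)),-1).reshape(-1,1,2).astype(np.float64)
    n=cv2.undistortPoints(uv,K,np.array(i['D'],float)).reshape(h,w,2)
    c=np.stack([n[...,0]*d,-n[...,1]*d,-d,np.ones_like(d)],-1)
    P=(c@np.array(i['cam_to_world']).T)[...,:3]; P[d==0]=np.nan
    return p,P
E
python3 - <<'E'
from h import *
grab('scene','s0');grab('top','t0')
a=cv2.imread('pics/s0.png');b=cv2.imread('pics/t0.png')
print(robot.read_state())
for n in('scene','top'):print(robot.camera_info(n))
E
```

```text
{'t': 0.1, 'q': array([ 1.21161312e+00,  1.31067952e-01,  1.48917537e+00,  2.53569557e-05,
        1.52297518e+00, -8.54042792e-02]), 'dq': array([-4.49592472e-04, -1.19430058e-03, -2.61117669e-03,  2.61774235e-04,
        6.21892100e-05,  1.86254438e-03]), 'joint_torque': array([ 9.08987113e-04, -5.61339390e+01, -4.93097699e+01,  7.70687638e-02,
        2.89479975e-02, -3.33123728e-05]), 'tool_pos': array([0.16201656, 0.57718726, 0.21770016]), 'orientation': array([-4.28658593e-01, -3.11182307e+00,  2.48196201e-03]), 'force': array([ 0.78919463, -0.70288377,  0.04775951]), 'wrist_torque': array([-0.01800129,  0.05065067, -0.03151796]), 'opening': 0.09309812283160288}
{'vertical_fov': 52.322832723519625, 'cx': 254.58937819413515, 'cy': 193.82563075482048, 'D': array([0.0302251, 0.       , 0.       , 0.       , 0.       ]), 'cam_to_world': array([[-0.12674158, -0.86328671,  0.48854133,  1.16657206],
       [ 0.99189396, -0.10577744,  0.0704095 ,  0.09118127],
       [-0.00910693,  0.493505  ,  0.86969528,  1.35354515],
       [ 0.        ,  0.        ,  0.        ,  1.        ]])}
{'vertical_fov': 42.47969067916242, 'cx': 262.37280494359976, 'cy': 190.6265021618179, 'D': array([-0.21897833,  0.        ,  0.        ,  0.        ,  0.        ]), 'cam_to_world': array([[ 2.72271931e-02,  9.74696038e-01, -2.21870038e-01,
         9.95021283e-02],
       [-9.99613422e-01,  2.77974971e-02, -5.52383562e-04,
        -9.49535655e-03],
       [ 5.62902566e-03,  2.21799308e-01,  9.75076090e-01,
         1.54481871e+00],
       [ 0.00000000e+00,  0.00000000e+00,  0.00000000e+00,
         1.00000000e+00]])}
```

View pics/t0.png

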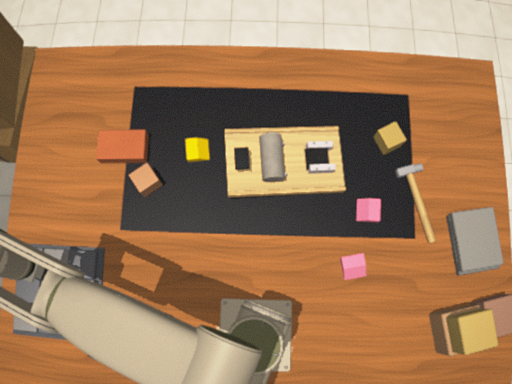

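View pics/s0.png

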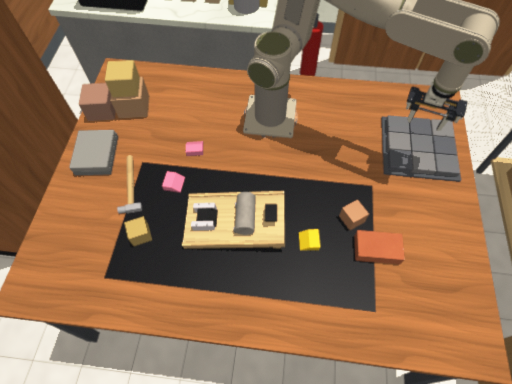

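The top view shows the rack at about (225–345, 127–197), with its high end to the left. These could be taken for the chock:
- black item in the holder (319,157)
- yellow wedge (197,149)
- pink wedges (368,209) and (353,266)
- black pad (241,158)

By the description it is the black one in the white/grey holder. I'll measure next and check that choice in a crop.

```bash
python3 - <<'E'
from h import *
p,P=cloud('t0')
cv2.imwrite('pics/c0.png',cv2.resize(p[115:210,215:355,::-1],None,fx=5,fy=5,interpolation=cv2.INTER_CUBIC))
for n in('t0','s0'):
    p,P=cloud(n); x,y,z=P[...,0],P[...,1],P[...,2]
    hsv=cv2.cvtColor(p,cv2.COLOR_RGB2HSV).astype(int)
    reg=(z>0.02)&(z<0.14)&(x>0.3)&(x<0.8)&(abs(y)<0.3)
    wood=reg&(hsv[...,1]>60)&(hsv[...,0]>10)&(hsv[...,0]<28)&(z<0.075)
    k,l,st,c=cv2.connectedComponentsWithStats(wood.astype(np.uint8)); i=1+st[1:,4].argmax(); m=l==i
    q=P[m]; r=cv2.minAreaRect((q[:,:2]*1000).astype(np.float32)); 
    A=np.c_[q[:,:2],np.ones(len(q))]; co=np.linalg.lstsq(A,q[:,2],rcond=None)[0]
    print(n,'rack',r,'plane',co)
    roi=reg&(z>0.075); k,l,st,c=cv2.connectedComponentsWithStats(roi.astype(np.uint8))
    for j in range(1,k):
        if st[j,4]>25:
            q=P[l==j]; print(' hi',c[j],st[j,4],'mean',q.mean(0),'zmax',q[:,2].max(),cv2.minAreaRect((q[:,:2]*1000).astype(np.float32)),p[l==j].mean(0))
E
```

```text
t0 rack ((542.651611328125, -75.17591857910156), (218.4121551513672, 368.0998840332031), 5.466301918029785) plane [-0.00315391  0.10228136  0.05851688]
 hi [271.57287823 156.43265683] 1084 mean [ 0.53209029 -0.03357174  0.11388347] zmax 0.13178046678508704 ((537.3936767578125, -34.32990264892578), (143.4853973388672, 70.16546630859375), 5.4879841804504395) [161.17250923 149.1300738  132.13191882]
 hi [312.36363636 143.54545455] 44 mean [ 0.58853043 -0.16082754  0.0785543 ] zmax 0.087466659823769 ((588.9862060546875, -160.64273071289062), (18.68448257446289, 31.61247444152832), 14.534173011779785) [227.22727273 215.43181818 205.20454545]
 hi [241.4126506 157.75     ] 332 mean [0.52813935 0.05784341 0.10381921] zmax 0.11317699444249718 ((529.389404296875, 57.99273681640625), (71.78063201904297, 45.01395034790039), 6.195767402648926) [68.90963855 63.52710843 56.93072289]
 hi [315.33333333 167.23529412] 51 mean [ 0.51210296 -0.1702617   0.07773306] zmax 0.08519188497306573 ((513.4172973632812, -171.89593505859375), (19.538299560546875, 38.07258224487305), 6.381213665008545) [222.58823529
[... 438 characters left out ...]
8065 204.58064516] 62 mean [ 0.51682137 -0.18164301  0.07789218] zmax 0.0825494348949547 ((518.571044921875, -188.07437133789062), (20.770967483520508, 67.2079849243164), 11.740283012390137) [233.37096774 223.41935484 215.33870968]
 hi [270.5 212. ] 216 mean [0.53218353 0.05603369 0.10480727] zmax 0.11186071972838874 ((529.8516235351562, 55.689422607421875), (73.046142578125, 39.964725494384766), 5.8379058837890625) [60.98148148 56.63425926 50.88888889]
 hi [205.03225806 223.08064516] 62 mean [ 0.59188575 -0.17394932  0.07790741] zmax 0.08459655001107191 ((593.42333984375, -179.182373046875), (19.76057243347168, 62.26438522338867), 6.8124871253967285) [227.48387097 218.59677419 214.90322581]
```

View pics/c0.png

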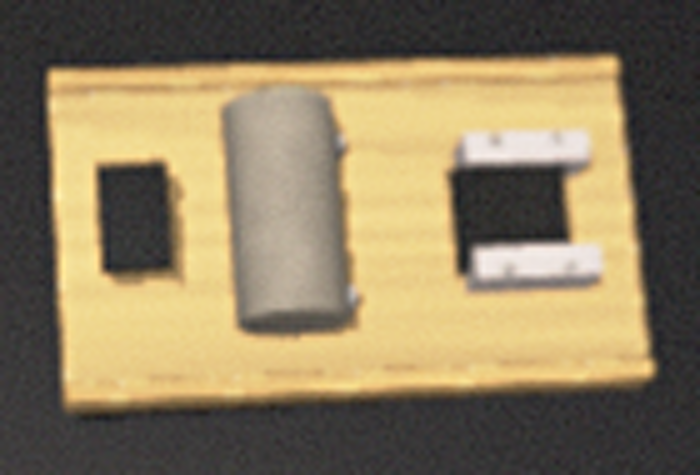

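The crop confirms the black wedge sits between the two light holder lips. The core rests against two pins, the black pad is at the high end, and the slope plane (0.102) and sizes agree with the task. Rack origin ≈ (541.2, -62.5) mm, with rack +x at 95.5°. First I'll shut the fingers and turn so that tool x lines up with rack +x.

```bash
cat >> h.py <<'E'
YAW=np.radians(95.55); O=np.array([.5412,-.0625])
EX=np.array([np.cos(YAW),np.sin(YAW)]); EY=np.array([-EX[1],EX[0]])
def where():
    s=robot.read_state(); M=R.from_rotvec(s['orientation']).as_matrix()
    d=s['tool_pos'][:2]-O; T=np.c_[np.r_[EX,0],-np.r_[EY,0],[0,0,-1]]
    f=s['force']; g=lambda v:np.round(v,2)
    print('t',round(s['t'],2),'rack mm',g([1e3*d@EX,1e3*d@EY,1e3*s['tool_pos'][2]]),'F rack',g([f[:2]@EX,f[:2]@EY,f[2]]),'turn needed (tool)',np.round(R.from_matrix(M.T@T).as_rotvec(),3),'open',round(s['opening'],4))
E
python3 -m pendant '[{"translation":[0,0,0],"twist":[0,0,0.15],"grip":-1},{"translation":[0,0,0],"twist":[0,0,0.15],"grip":-1},{"translation":[0,0,0],"twist":[0,0,0.15],"grip":-1},{"translation":[0,0,0],"twist":[0,0,0.15],"grip":-1},{"translation":[0,0,0],"twist":[0,0,0.15],"grip":-1},{"translation":[0,0,0],"twist":[0,0,0.15],"grip":-1},{"translation":[0,0,0],"twist":[0,0,0.15],"grip":-1},{"translation":[0,0,0],"twist":[0,0,0.15],"grip":-1},{"translation":[0,0,0],"twist":[0,0,0],"grip":-1},{"translation":[0,0,0],"twist":[0,0,0],"grip":-1}]' 20
python3 -c "from h import *;where()"
```

```text
t: 1.1
tool_pos: [0.1608, 0.5739, 0.2114]
orientation: [2.113, 2.318, -0.018]
force: [-0.3, -0.3, 0.5]
opening: 0.0174
t 1.1 rack mm [670.23 317.1  211.44] F rack [-0.25  0.33  0.53] turn needed (tool) [-0.005  0.011 -0.005] open 0.0174
```

```bash

python3 -m pendant '[{"translation":[-38,30,-1],"twist":[0,0,0],"grip":-1},{"translation":[-38,30,-1],"twist":[0,0,0],"grip":-1},{"translation":[-38,30,-1],"twist":[0,0,0],"grip":-1},{"translation":[-38,30,-1],"twist":[0,0,0],"grip":-1},{"translation":[-38,30,-1],"twist":[0,0,0],"grip":-1},{"translation":[-38,30,-1],"twist":[0,0,0],"grip":-1},{"translation":[-38,30,-1],"twist":[0,0,0],"grip":-1},{"translation":[-38,30,-1],"twist":[0,0,0],"grip":-1},{"translation":[-38,30,-1],"twist":[0,0,0],"grip":-1},{"translation":[-38,30,-1],"twist":[0,0,0],"grip":-1}]'
python3 -c "from h import *;where()"
```

```text
t: 2.1
tool_pos: [0.5078, 0.2229, 0.2225]
orientation: [2.049, 2.377, -0.018]
force: [0.5, 0.9, 1.0]
opening: 0.0004
t 2.1 rack mm [287.28   5.66 222.46] F rack [ 0.89 -0.58  1.05] turn needed (tool) [-0.006  0.01   0.051] open 0.0004
```

```bash

python3 -m pendant '[{"translation":[-45,0,0],"twist":[0,0,0.01],"grip":-1},{"translation":[-45,1,0],"twist":[0,0,0.01],"grip":-1},{"translation":[-45,0,0],"twist":[0,0,0.01],"grip":-1},{"translation":[-45,1,0],"twist":[0,0,0.01],"grip":-1},{"translation":[-45,0,0],"twist":[0,0,0.01],"grip":-1},{"translation":[-45,1,0],"twist":[0,0,0],"grip":-1},{"translation":[-45,0,0],"twist":[0,0,0],"grip":-1},{"translation":[-45,1,0],"twist":[0,0,0],"grip":-1},{"translation":[-45,0,0],"twist":[0,0,0],"grip":-1},{"translation":[-45,1,0],"twist":[0,0,0],"grip":-1}]'
python3 - <<'E'
from h import *
where(); grab('wrist','w0')
E
```

```text
t: 3.1
tool_pos: [0.5739, -0.2414, 0.2259]
orientation: [2.059, 2.368, -0.018]
force: [1.8, 0.4, 0.2]
opening: 0.0003
t 3.1 rack mm [-181.27  -15.27  225.92] F rack [ 0.26 -1.83  0.22] turn needed (tool) [-0.006  0.01   0.043] open 0.0003
```

View pics/w0.png

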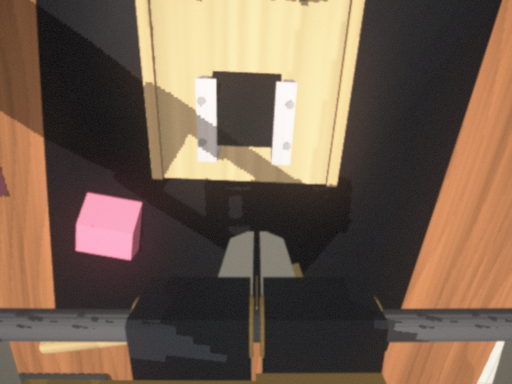

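The wrist view from close by shows the holder lips at (206,120) and (284,122), the chock between them at (247,110), and the board's rear edge at row ~182. I'll use it to refine the rack frame.

```bash
cat > fit.py <<'E'
from h import *
import sys
p,P=cloud(sys.argv[1])
d=P[...,:2]-O; rx,ry,z=d@EX*1e3,d@EY*1e3,P[...,2]*1e3
mn=p.min(2).astype(int); dev=z-(50+.105*rx)
lip=(mn>150)&(abs(dev-38)<8)&(abs(ry)<60)&(rx<-60)&(rx>-190)
for s in(1,-1):
    m=lip&(ry*s>0); print('lip',s,m.sum(),'x',np.percentile(rx[m],[2,98]),'y',np.percentile(ry[m],[2,98]),'dev',np.median(dev[m]))
    c=np.polyfit(rx[m],ry[m],1); print('  slope',c[0])
bd=(abs(dev)<6)&(abs(ry)<125)&(rx<-60)&(p[...,2]<190)&(mn>60)
print('board y',np.percentile(ry[bd],[1,99]),'xmin',np.percentile(rx[bd&(abs(ry)<60)],1),'dev',np.median(dev[bd]))
ch=(mn<60)&(abs(ry)<26)&(dev>3)&(dev<33)&(rx<-60)
print('chock x',np.percentile(rx[ch],[2,98]),'dev max',np.percentile(dev[ch],95))
E
python3 fit.py w0
```

```text
lip 1 1545 x [-168.80277897  -91.55514483] y [27.1070256  45.49463927] dev 37.809821467741735
  slope 0.003967899077685654
lip -1 1648 x [-168.56083207  -91.71673765] y [-47.621129   -29.12998712] dev 37.745449600637386
  slope -0.0021573442441426625
board y [-105.92288463  104.0385607 ] xmin -512.1575818078284 dev -0.3282158144207763
chock x [-151.71566957  -84.94712647] dev max 30.409863034727888
```

```bash

python3 -m pendant '[{"translation":[0,-5,10],"twist":[0,0,0.02],"grip":-1},{"translation":[0,-5,20],"twist":[0,0,0.02],"grip":-1},{"translation":[0,-4,20],"twist":[0,0,0.01],"grip":-1},{"translation":[0,0,20],"twist":[0,0,0],"grip":-1},{"translation":[0,0,20],"twist":[0,0,0],"grip":-1},{"translation":[0,0,10],"twist":[0,0,0],"grip":-1},{"translation":[0,0,0],"twist":[0,0,0],"grip":-1},{"translation":[0,0,0],"twist":[0,0,0],"grip":-1},{"translation":[0,0,0],"twist":[0,0,0],"grip":-1},{"translation":[0,0,0],"twist":[0,0,0],"grip":-1}]'
python3 -c "
from h import *
where(); grab('wrist','w1')"
python3 fit.py w1
```

```text
t: 4.15
tool_pos: [0.5562, -0.2492, 0.1195]
orientation: [2.106, 2.326, -0.022]
force: [-0.1, 0.4, 0.2]
opening: 0.0009
t 4.15 rack mm [-187.3     3.15  119.53] F rack [0.43 0.06 0.22] turn needed (tool) [-0.008  0.012  0.003] open 0.0009
lip 1 3430 x [-168.51416184  -91.47970138] y [27.23821638 45.51073171] dev 37.74945056836934
  slope 0.004583282294316201
lip -1 3768 x [-168.11462602  -91.36809485] y [-47.76831477 -29.0723633 ] dev 37.687135297476054
  slope -0.002857856693509298
board y [-105.79266843  104.0592252 ] xmin -200.03945461433622 dev -0.39032225144934785
chock x [-152.029928   -84.4066634] dev max 30.294766606025895
```

Allowing for the 6° lean of the lips and heel, the frame is within 1 mm, so I'll shift the origin by 1 mm in each axis. Next I'll tilt the tool ~8° so the tip leads and pushes the heel low, then come down at the access point.

```bash
echo 'O=O-.001*EX-.001*EY' >> h.py
python3 -m pendant '[{"translation":[0,2,0],"twist":[0,0.15,0],"grip":-1},{"translation":[0,2,0],"twist":[0,0,0],"grip":-1},{"translation":[0,0,15],"twist":[0,0,0],"grip":-1},{"translation":[0,0,15],"twist":[0,0,0],"grip":-1},{"translation":[0,0,15],"twist":[0,0,0],"grip":-1},{"translation":[0,0,10],"twist":[0,0,0],"grip":-1},{"translation":[0,0,5],"twist":[0,0,0],"grip":-1},{"translation":[0,0,0],"twist":[0,0,0],"grip":-1},{"translation":[0,0,0],"twist":[0,0,0],"grip":-1},{"translation":[0,0,0],"twist":[0,0,0],"grip":-1}]'
python3 -c "
from h import *
where()"
```

```text
t: 5.2
tool_pos: [0.5591, -0.2367, 0.0555]
orientation: [-2.03, -2.253, -0.13]
force: [0.1, 1.0, 0.5]
opening: 0.0007
t 5.2 rack mm [-1.7416e+02  3.0000e-02  5.5530e+01] F rack [ 1.02 -0.17  0.46] turn needed (tool) [-0.008 -0.136  0.007] open 0.0007
```

```bash

python3 -m pendant '[{"translation":[-1,0,7],"twist":[0,0,0],"grip":-1},{"translation":[-1,0,7],"twist":[0,0,0],"grip":-1},{"translation":[0,0,0],"twist":[0,0,0],"grip":-1},{"translation":[8,0,0],"twist":[0,0,0.007],"grip":-1},{"translation":[8,0,0],"twist":[0,0,0],"grip":-1},{"translation":[8,0,0],"twist":[0,0,0],"grip":-1},{"translation":[8,0,0],"twist":[0,0,0],"grip":-1},{"translation":[8,0,0],"twist":[0,0,0],"grip":-1},{"translation":[0,0,0],"twist":[0,0,0],"grip":-1},{"translation":[0,0,0],"twist":[0,0,0],"grip":-1}]'
python3 -c "
from h import *
where()"
```

```text
t: 6.2
tool_pos: [0.556, -0.1944, 0.048]
orientation: [-2.041, -2.248, -0.13]
force: [0.0, -1.2, -1.5]
opening: 0.0006
t 6.2 rack mm [-131.76   -0.97   48.03] F rack [-1.19  0.07 -1.53] turn needed (tool) [-0.006 -0.133 -0.   ] open 0.0006
```

```bash

python3 -m pendant '[{"translation":[7,-1,1],"twist":[0,0,0],"grip":-1},{"translation":[7,0,1],"twist":[0,0,0],"grip":-1},{"translation":[7,0,1],"twist":[0,0,0],"grip":-1},{"translation":[7,0,1],"twist":[0,0,0],"grip":-1},{"translation":[7,0,0],"twist":[0,0,0],"grip":-1},{"translation":[7,0,0],"twist":[0,0,0],"grip":-1},{"translation":[5,0,0],"twist":[0,0,0],"grip":-1},{"translation":[0,0,0],"twist":[0,0,0],"grip":-1},{"translation":[0,0,0],"twist":[0,0,0],"grip":-1},{"translation":[0,0,0],"twist":[0,0,0],"grip":-1}]'
python3 - <<'E'
from h import *
where(); grab('top','t1'); grab('scene','s1'); grab('wrist','w2')
a=cv2.imread('pics/t1.png')[115:210,215:355]; b=cv2.imread('pics/w2.png')
a=cv2.resize(a,(560,380)); b=cv2.resize(b[:240],None,fx=.45,fy=.45); 
c=np.zeros((500,560,3),np.uint8); c[:380]=a; c[384:384+b.shape[0],:b.shape[1]]=b; 
s=cv2.resize(cv2.imread('pics/s1.png')[180:255,175:295],(230,116)); c[384:500,280:510]=s
cv2.imwrite('pics/m1.png',c)
E
```

```text
t: 7.2
tool_pos: [0.552, -0.1467, 0.0528]
orientation: [-2.046, -2.252, -0.129]
force: [1.3, -2.1, 1.8]
opening: 0.0004
t 7.2 rack mm [-83.81  -1.58  52.81] F rack [-2.26 -1.04  1.8 ] turn needed (tool) [-0.001 -0.128 -0.001] open 0.0004
```

View pics/m1.png

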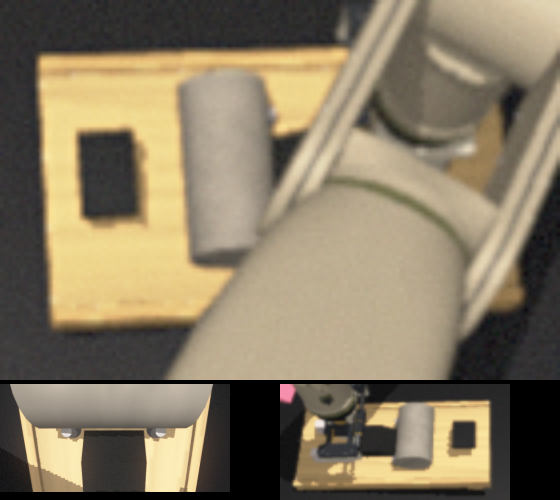

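The chock is out of the holder, straight, and heading between the pins (wrist view), pushed with ~2 N. About 20 mm remain.

```bash

python3 -m pendant '[{"translation":[4,-1,0],"twist":[0,0,0],"grip":-1},{"translation":[4,0,0],"twist":[0,0,0],"grip":-1},{"translation":[4,0,1],"twist":[0,0,0],"grip":-1},{"translation":[3,0,0],"twist":[0,0,0],"grip":-1},{"translation":[2,0,0],"twist":[0,0,0],"grip":-1},{"translation":[0,0,0],"twist":[0,0,0],"grip":-1},{"translation":[0,0,0],"twist":[0,0,0],"grip":-1},{"translation":[0,0,0],"twist":[0,0,0],"grip":-1},{"translation":[0,0,0],"twist":[0,0,0],"grip":-1},{"translation":[0,0,0],"twist":[0,0,0],"grip":-1}]'
cat > meas.py <<'E'
from h import *
import sys
p,P=cloud(sys.argv[1])
d=P[...,:2]-O; rx,ry,z=d@EX*1e3,d@EY*1e3,P[...,2]*1e3; dev=z-(50+.105*rx)
mn=p.min(2).astype(int); mx=p.max(2).astype(int)
m=(mx<70)&(abs(ry)<30)&(dev>-3)&(dev<33)&(rx>-110)&(rx<40)
print('chock n',m.sum(),'x',np.percentile(rx[m],[1,50,99]),'y',np.percentile(ry[m],[1,99]),'dev',np.percentile(dev[m],[1,99]))
r=m&(dev<28)&(dev>5); 
if r.sum()>50: c=np.polyfit(rx[r],dev[r],1); print(' ramp slope',c[0],'x at dev 4:',(4-c[1])/c[0])
k=(dev>40)&(rx>-20)&(rx<80)&(abs(ry)<80)&(z<128)&(mx-mn<60)
if k.sum()>100:
    A=np.c_[2*rx[k],2*z[k],np.ones(k.sum())]; s=np.linalg.lstsq(A,rx[k]**2+z[k]**2,rcond=None)[0]
    print('core n',k.sum(),'circle x,z,r',s[0],s[1],np.sqrt(s[2]+s[0]**2+s[1]**2))
    from scipy.optimize import least_squares
    q=least_squares(lambda v:np.hypot(rx[k]-v[0],z[k]-v[1])-35,[28,88],loss='soft_l1'); print('  r=35:',q.x, 'xlo',np.percentile(rx[k],1))
E
python3 - <<'E'
from h import *
where(); grab('wrist','w3')
E
for f in t0 s0 w2 w3;do echo $f; python3 meas.py $f;done
```

```text
t: 8.35
tool_pos: [0.5491, -0.129, 0.054]
orientation: [-2.047, -2.252, -0.129]
force: [1.0, -2.4, 0.7]
opening: 0.0003
t 8.35 rack mm [-65.91  -0.44  54.  ] F rack [-2.48 -0.8   0.73] turn needed (tool) [-0.001 -0.128 -0.002] open 0.0003
t0
chock n 146 x [-109.4890204   -94.41411679  -81.47979941] y [-28.43112495  25.8456947 ] dev [ 1.85798848 29.11117464]
 ramp slope -0.6510962239484059 x at dev 4: -76.93960392816598
core n 1002 circle x,z,r 29.70590312422849 93.78768395039108 29.861232513777267
  r=35: [29.62252692 87.31810735] xlo -3.515882732104354
s0
chock n 97 x [-109.18128047  -94.53735216  -81.96003665] y [-29.0479679   29.69007646] dev [ 2.68009959 32.02043773]
 ramp slope -0.6278875935230346 x at dev 4: -76.22208253953048
core n 698 circle x,z,r 27.767401124496033 96.04684814559494 28.52219065723536
  r=35: [27.68827513 88.05859447] xlo -5.516401954768573
w2
chock n 16538 x [-77.69998913 -41.95670488  -7.9496546 ] y [-29.29779354  29.0109541 ] dev [ 4.25306253 30.59469425]
 ramp slope -0.6207814981666968 x at dev 4: -4.783025807728793
core n 39810 circle x,z,r 23.92574436828876 90.01188580395441 30.98898294691433
  r=35: [26.94326827 87.01770365] xlo -7.7279568149997555
w3
chock n 12267 x [-59.95842316 -32.86581207  -9.49847892] y [-28.92547177  29.14393599] dev [18.12899412 30.67790491]
 ramp slope -0.39157714092813406 x at dev 4: 32.30593971354633
core n 58729 circle x,z,r 26.15068449164152 88.29249037053806 33.65161631939989
  r=35: [26.79227147 86.95819449] xlo -7.2765051789536255
```

```bash

python3 -m pendant '[{"translation":[2,0,0],"twist":[0,0,0],"grip":-1},{"translation":[2,0,0],"twist":[0,0,0],"grip":-1},{"translation":[2,0,0],"twist":[0,0,0],"grip":-1},{"translation":[0,0,0],"twist":[0,0,0],"grip":-1},{"translation":[0,0,0],"twist":[0,0,0],"grip":-1},{"translation":[0,0,0],"twist":[0,0,0],"grip":-1},{"translation":[0,0,0],"twist":[0,0,0],"grip":-1},{"translation":[0,0,0],"twist":[0,0,0],"grip":-1},{"translation":[0,0,0],"twist":[0,0,0],"grip":-1},{"translation":[0,0,0],"twist":[0,0,0],"grip":-1}]'
python3 - <<'E'
from h import *
where(); grab('wrist','w4')
E
for f in w4;do echo $f; python3 meas.py $f;done
```

```text
t: 9.4
tool_pos: [0.5485, -0.1238, 0.0545]
orientation: [-2.049, -2.252, -0.127]
force: [0.7, -3.1, 1.0]
opening: 0.0003
t 9.4 rack mm [-60.68  -0.33  54.55] F rack [-3.19 -0.42  1.04] turn needed (tool) [-0.001 -0.126 -0.002] open 0.0003
w4
chock n 11884 x [-54.8640784  -28.49037586  -5.75421964] y [-29.15180853  29.13162325] dev [19.30217067 30.66436081]
 ramp slope -0.3087382051084112 x at dev 4: 51.574966064745986
core n 60485 circle x,z,r 29.86575557583027 88.51551205535475 33.84589487689868
  r=35: [30.37983762 87.35019309] xlo -3.6832893795648514
```

The core has moved 3.6 mm off the pins with the chock under it, so it is snug and well within 20 mm. Now I'll back off, lift and untilt.

```bash

python3 -m pendant '[{"translation":[-5,0,0],"twist":[0,0,0],"grip":-1},{"translation":[-6,0,0],"twist":[0,0,0],"grip":-1},{"translation":[0,0,-15],"twist":[0,0,0],"grip":-1},{"translation":[0,0,-30],"twist":[0,0,0],"grip":-1},{"translation":[0,0,-35],"twist":[0,0,0],"grip":-1},{"translation":[0,0,-35],"twist":[0,0,0],"grip":-1},{"translation":[0,0,-30],"twist":[0,-0.126,0],"grip":-1},{"translation":[0,0,0],"twist":[0,0,0],"grip":-1},{"translation":[0,0,0],"twist":[0,0,0],"grip":-1},{"translation":[0,0,0],"twist":[0,0,0],"grip":-1}]'
python3 - <<'E'
from h import *
where(); grab('wrist','w5')
E
python3 meas.py w5
```

```text
t: 10.45
tool_pos: [0.5497, -0.153, 0.2059]
orientation: [-2.112, -2.318, 0.002]
force: [0.5, -0.4, 0.2]
opening: 0.0004
t 10.45 rack mm [-89.93   1.29 205.92] F rack [-0.49 -0.44  0.24] turn needed (tool) [-0.005 -0.004 -0.004] open 0.0004
chock n 1891 x [-39.63840891 -16.71771177  -4.65449647] y [-28.82524278  28.52382874] dev [18.17155741 30.71213184]
 ramp slope -0.580448453391744 x at dev 4: 21.934609804905328
core n 16915 circle x,z,r 30.085528739756217 87.91000017083852 34.457365597251695
  r=35: [30.20965464 87.28368244] xlo -3.6985962757138404
```

View pics/w5.png

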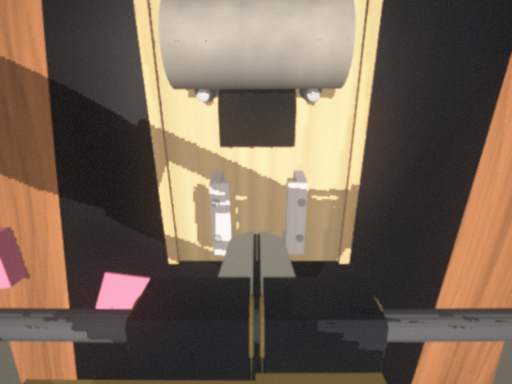

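The core stays at 30.2 with the chock at (257,118) square between the pins (203,96), (313,96). Now to the pad.

```bash

python3 -m pendant '[{"translation":[15,0,0],"twist":[0,0,0],"grip":-1},{"translation":[30,0,0],"twist":[0,0,0],"grip":-1},{"translation":[30,0,0],"twist":[0,0,0],"grip":-1},{"translation":[35,0,0],"twist":[0,0,0],"grip":-1},{"translation":[35,0,0],"twist":[0,0,0],"grip":-1},{"translation":[30,0,0],"twist":[0,0,0],"grip":-1},{"translation":[15,0,0],"twist":[0,0,0],"grip":-1},{"translation":[5,0,0],"twist":[0,0,0],"grip":-1},{"translation":[0,0,0],"twist":[0,0,0],"grip":-1},{"translation":[0,0,0],"twist":[0,0,0],"grip":-1}]'
python3 -c "
from h import *
where()"
```

```text
t: 11.5
tool_pos: [0.5216, 0.053, 0.194]
orientation: [-2.101, -2.293, 0.018]
force: [0.3, -0.1, -0.1]
opening: 0.0008
t 11.5 rack mm [117.84   9.3  194.02] F rack [-0.09 -0.27 -0.05] turn needed (tool) [-0.03  -0.016 -0.009] open 0.0008
```

```bash

python3 -m pendant '[{"translation":[2,5,0],"twist":[-0.03,-0.016,-0.009],"grip":-1},{"translation":[0,4,15],"twist":[0,0,0],"grip":-1},{"translation":[0,0,20],"twist":[0,0,0],"grip":-1},{"translation":[0,0,20],"twist":[0,0,0],"grip":-1},{"translation":[0,0,10],"twist":[0,0,0],"grip":-1},{"translation":[0,0,5],"twist":[0,0,0],"grip":-1},{"translation":[0,0,0],"twist":[0,0,0],"grip":-1},{"translation":[0,0,0],"twist":[0,0,0],"grip":-1},{"translation":[0,0,0],"twist":[0,0,0],"grip":-1},{"translation":[0,0,0],"twist":[0,0,0],"grip":-1}]'
python3 -c "
from h import *
where()"
```

```text
t: 12.5
tool_pos: [0.5314, 0.0498, 0.1184]
orientation: [-2.121, -2.315, 0.003]
force: [0.6, -0.2, 0.0]
opening: 0.0006
t 12.5 rack mm [113.71  -0.12 118.44] F rack [-0.28 -0.62  0.01] turn needed (tool) [-0.003 -0.    -0.009] open 0.0006
```

```bash

python3 -m pendant '[{"translation":[6,0,4],"twist":[0,0,0],"grip":-1},{"translation":[0,0,5],"twist":[0,0,0],"grip":-1},{"translation":[0,0,4],"twist":[0,0,0],"grip":-1},{"translation":[0,0,4],"twist":[0,0,0],"grip":-1},{"translation":[0,0,4],"twist":[0,0,0],"grip":-1},{"translation":[0,0,4],"twist":[0,0,0],"grip":-1},{"translation":[0,0,4],"twist":[0,0,0],"grip":-1},{"translation":[0,0,4],"twist":[0,0,0],"grip":-1},{"translation":[0,0,0],"twist":[0,0,0],"grip":-1},{"translation":[0,0,0],"twist":[0,0,0],"grip":-1}]'
python3 -c "
from h import *
where()"
```

```text
t: 13.5
tool_pos: [0.5323, 0.0567, 0.0852]
orientation: [2.12, 2.317, 0.001]
force: [-0.7, 0.9, 3.5]
opening: 0.0006
t 13.5 rack mm [120.47  -1.7   85.16] F rack [0.96 0.62 3.48] turn needed (tool) [ 0.001  0.    -0.008] open 0.0006
```

Next I'll press on gently until the force shows the end stop (expected TCP z ≈ 79).

```bash

python3 -m pendant '[{"translation":[0,0,3],"twist":[0,0,0],"grip":-1},{"translation":[0,0,3],"twist":[0,0,0],"grip":-1},{"translation":[0,0,3],"twist":[0,0,0],"grip":-1},{"translation":[0,0,3],"twist":[0,0,0],"grip":-1},{"translation":[0,0,0],"twist":[0,0,0],"grip":-1},{"translation":[0,0,0],"twist":[0,0,0],"grip":-1},{"translation":[0,0,0],"twist":[0,0,0],"grip":-1},{"translation":[0,0,0],"twist":[0,0,0],"grip":-1},{"translation":[0,0,0],"twist":[0,0,0],"grip":-1},{"translation":[0,0,0],"twist":[0,0,0],"grip":-1}]'
python3 -c "
from h import *
where()"
```

```text
t: 14.5
tool_pos: [0.533, 0.0567, 0.0789]
orientation: [2.119, 2.317, 0.002]
force: [-1.6, -0.5, 4.8]
opening: 0.0004
t 14.5 rack mm [120.42  -2.41  78.86] F rack [-0.39  1.61  4.81] turn needed (tool) [ 0.002  0.001 -0.008] open 0.0004
```

```bash

python3 -m pendant '[{"translation":[0,0,2],"twist":[0,0,0],"grip":-1},{"translation":[0,0,3],"twist":[0,0,0],"grip":-1},{"translation":[0,0,3],"twist":[0,0,0],"grip":-1},{"translation":[0,0,3],"twist":[0,0,0],"grip":-1},{"translation":[0,0,3],"twist":[0,0,0],"grip":-1},{"translation":[0,0,3],"twist":[0,0,0],"grip":-1},{"translation":[0,0,3],"twist":[0,0,0],"grip":-1},{"translation":[0,0,3],"twist":[0,0,0],"grip":-1},{"translation":[0,0,3],"twist":[0,0,0],"grip":-1},{"translation":[0,0,3],"twist":[0,0,0],"grip":-1}]'
python3 -c "
from h import *
where()"
```

```text
t: 15.5
tool_pos: [0.5332, 0.0567, 0.0786]
orientation: [2.118, 2.319, -0.003]
force: [-16.5, -0.3, 31.2]
opening: 0.0009
t 15.5 rack mm [120.42  -2.6   78.64] F rack [ 1.27 16.47 31.22] turn needed (tool) [-0.001  0.002 -0.006] open 0.0009
```

31 N with no further travel, so the pad is on its end stop (TCP z 78.6 against 79 expected). Now I'll lift straight up and back away to look.

```bash

python3 -m pendant '[{"translation":[0,0,-2],"twist":[0,0,0],"grip":-1},{"translation":[0,0,-10],"twist":[0,0,0],"grip":-1},{"translation":[0,0,-30],"twist":[0,0,0],"grip":-1},{"translation":[0,0,-40],"twist":[0,0,0],"grip":-1},{"translation":[0,0,-40],"twist":[0,0,0],"grip":-1},{"translation":[20,0,0],"twist":[0,0,0],"grip":-1},{"translation":[40,0,0],"twist":[0,0,0],"grip":-1},{"translation":[40,0,0],"twist":[0,0,0],"grip":-1},{"translation":[40,0,0],"twist":[0,0,0],"grip":-1},{"translation":[30,0,0],"twist":[0,0,0],"grip":-1}]'
python3 -m pendant '[{"translation":[40,0,0],"twist":[0,0,0],"grip":-1},{"translation":[40,0,0],"twist":[0,0,0],"grip":-1},{"translation":[40,0,0],"twist":[0,0,0],"grip":-1},{"translation":[30,0,0],"twist":[0,0,0],"grip":-1},{"translation":[10,0,0],"twist":[0,0,0],"grip":-1},{"translation":[0,0,0],"twist":[0,0,0],"grip":-1},{"translation":[0,0,0],"twist":[0,0,0],"grip":-1},{"translation":[0,0,0],"twist":[0,0,0],"grip":-1},{"translation":[0,0,0],"twist":[0,0,0],"grip":-1},{"translation":[0,0,0],"twist":[0,0,0],"grip":-1}]'
cat > fin.py <<'E'
from h import *
where(); grab('top','t2'); grab('scene','s2')
a=cv2.imread('pics/t2.png')[75:250,85:445]; b=cv2.imread('pics/s2.png')[180:255,175:295]
a=cv2.resize(a,(576,280)); b=cv2.resize(b,(480,300)); c=np.zeros((584,576,3),np.uint8); c[:280]=a; c[284:,:480]=b
cv2.imwrite('pics/m2.png',c)
for f in('t0','t2'):
    p,P=cloud(f); d=P[...,:2]-O; rx,ry,z=d@EX*1e3,d@EY*1e3,P[...,2]*1e3
    m=(abs(rx-120)<15)&(abs(ry)<25); print(f,'pad z',np.nanmedian(z[m]))
E
python3 fin.py; for f in t0 t2 s0 s2; do echo $f; python3 meas.py $f;done
```

```text
t: 16.5
tool_pos: [0.5181, 0.2277, 0.2066]
orientation: [2.127, 2.31, -0.003]
force: [0.5, -0.5, 0.5]
opening: 0.0003
t: 17.5
tool_pos: [0.5031, 0.3929, 0.2048]
orientation: [2.126, 2.311, -0.008]
force: [-0.1, -0.8, -0.0]
opening: 0.0004
t 17.5 rack mm [457.97  -5.14 204.8 ] F rack [-0.76  0.15 -0.03] turn needed (tool) [-0.003  0.004 -0.014] open 0.0004
t0 pad z 104.17599512078147
t2 pad z 78.30273515584973
t0
chock n 146 x [-109.4890204   -94.41411679  -81.47979941] y [-28.43112495  25.8456947 ] dev [ 1.85798848 29.11117464]
 ramp slope -0.6510962239484059 x at dev 4: -76.93960392816598
core n 1002 circle x,z,r 29.70590312422849 93.78768395039108 29.861232513777267
  r=35: [29.62252692 87.31810735] xlo -3.515882732104354
t2
chock n 243 x [-48.83838405 -26.08021839  -3.95499569] y [-28.25750659  28.97568164] dev [16.09711233 32.82217287]
 ramp slope -0.09663985501227804 x at dev 4: 190.15670545079956
core n 1001 circle x,z,r 33.42050988994819 93.51425108466944 30.350528238945117
  r=35: [33.55441287 87.64053578] xlo -0.4115289468934203
s0
chock n 97 x [-109.18128047  -94.53735216  -81.96003665] y [-29.0479679   29.69007646] dev [ 2.68009959 32.02043773]
 ramp slope -0.6278875935230346 x at dev 4: -76.22208253953048
core n 698 circle x,z,r 27.767401124496033 96.04684814559494 28.52219065723536
  r=35: [27.68827513 88.05859447] xlo -5.516401954768573
s2
chock n 162 x [-51.04826235 -27.70068009  -5.89058246] y [-28.97395558  29.14627169] dev [17.61282571 32.80752346]
 ramp slope -0.09482788670443187 x at dev 4: 197.17821554216508
core n 693 circle x,z,r 31.17539648601885 95.99351796851604 28.97818493839263
  r=35: [31.18245994 88.58498987] xlo -1.855901826946292
```

View pics/m2.png

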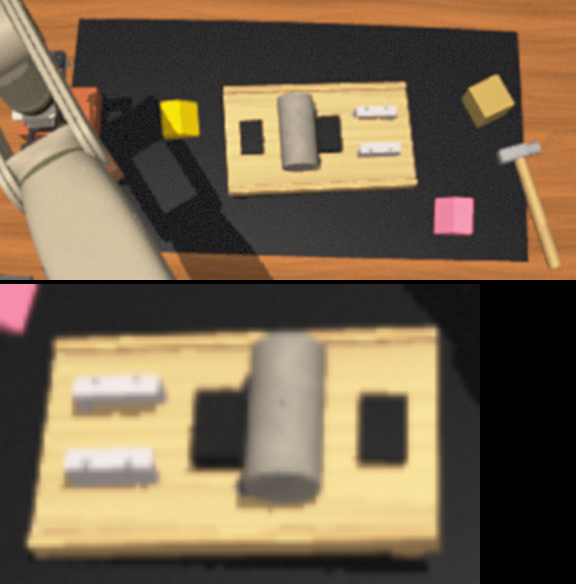

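The core rests on the chock at (320,134), the pins are gone and the pad has sunk by 25.9 mm. The core is 3.5–3.9 mm from its start, and the robot is clear.

```bash
python3 -c "
from plant import robot
print(robot.close_job(), robot.read_state()['t'])"
```

```text
the job is handed in; nothing more can be done
the job is handed in; nothing more can be done
```

The job is done and handed in, at about 18 s of the 51 s allowed; the hand-in reports no verdict.

- **Chock:** I pushed it out of its holder from behind with shut fingers at 2–3 N, and on up the slope until it was snug under the core. The core was shoved about 3.6 mm, against the 20 mm allowed, and stayed there when I backed off.
- **Release pad:** I pressed it until the push reached 31 N with no further travel. The top camera then showed it 25.9 mm lower, against 26 mm for fully down.
- **Last checks:** With the robot clear, the top and scene cameras put the core 3.9 and 3.5 mm from its start. That matches where it was before the release, so it stayed still. No pins were visible, and the chock was square under the core.
- **Other items:** The arm touched none of them. The hammer and the yellowish cube looked unmoved in the last pictures, but I did not measure them. The arm hid part of the brick and the brown cube.
- **Disagreements:** The cameras differed by about 2 mm on the core's absolute position, which is within calibration. While I pressed, the wrist also read about 16 N sideways. The gripper tip crept about 1 mm sideways on the pad; nothing else shifted.

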